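Roll the full yarn reel up into its seat

TASK

Two wooden reels lie at the foot of the sloping two-gutter rack. With your fingertips, push the full reel (the one wound thick with yarn) up its gutter and over the crest, so that it rests in the dip against the end stop and cannot roll back. Only roll it, do not lift it or carry it; leave the nearly bare reel at the foot of its gutter and do not disturb the other things on the table.

Things in the scene. Friction and masses are not known exactly. Their poses are not given: they have to be found in the camera images.
- rack: Wooden rack fixed to the table, 321 long x 170 wide (mm). Origin on the table under its middle; +x runs level along the gutters to the high end, +y left looking uphill, z up. Two straight gutters side by side, centre lines at y = +41 and y = -41, each 72 wide inside; side walls stand 12 above the gutter floor. A reel let go before the crest rolls back down.
- rack_foot (a point): Foot of the rack, midway between the gutters, at rack x = -162, on the floor line (z = 13). The floor rises from here at 9 degrees to the crest. At x = -160 to -148 each gutter has two posts 12 square, top at z = 46, that stop the reel's end discs; the 48 gap between them is open. A reel at the foot has its centre at x = -120, z = 48.
- rack_crest (a point): Crest, midway between the gutters, on the floor line: rack x = 75, z = 51. From here the floor falls at 10 degrees to the end stop. A reel on the crest has its centre at z = 79.
- rack_stop (a point): Top edge of the upright end stop (14 thick board), on its downhill face, midway between the gutters: rack x = 145, z = 80. A reel seated against it has its centre at rack x = 117, z = 72.
- full_reel: Wooden reel wound thick with yarn, 66 long: two end discs 56 dia x 7 thick, and between them (52 apart) the wound middle, 40 dia. Hard, smooth varnished wood and waxed yarn (friction about 0.3), about 0.1 to 0.2 kg. It lies across one of the gutters, which one varies. Origin at its centre; its y axis is the axle it rolls about, so the other two axes turn as it rolls.
- empty_reel: The same wooden reel with only a last layer of yarn on it: end discs 56 dia, thin middle only 18 dia, 66 long, lying at the foot of the other gutter. Origin at its centre. To be left alone.
- pin_tin: flat round steel tin, 66 dia x 24 high, lid on (mm). Origin on its axis at the bottom. Not part of the job.
- bobbin: small standing wooden bobbin, 38 dia x 56 high (mm). Origin on its axis at the bottom. Not part of the job.
- tape_case: grey rounded tape-measure case, 60 x 60 x 24 high (mm). Origin on its axis at the bottom. Not part of the job.
- screwdriver: screwdriver lying on the table, 150 long along its x axis (mm). Origin under its middle, on the table. Not part of the job.
- mug: white mug, 80 dia x 90 high, handle on its +y side (mm). Origin on its axis at the bottom. Not part of the job.
- bottle: clear water bottle, 64 dia x 200 high (mm). Origin on its axis at the bottom. Not part of the job.
- hoop: thin wooden embroidery hoop lying flat, 150 dia x 10 high (mm). Origin on its axis at the bottom. Not part of the job.
- notion_box: open dark wooden box, 140 x 100 x 50 high (mm). Origin on its axis at the bottom. Not part of the job.
There are look-alikes about, which are no part of the job. What is shaped like the full_reel but pink or red is not meant.

How it is judged:
At the end, for the whole second after the job is handed in: The full reel lies at rest in its gutter beyond the crest, its centre within about 8 mm of the seated place against the end stop (rack x 108 to 123 mm, z 64 to 79 mm), axle level; the nearly bare reel is within 20 mm of where it started (x of full_reel in the frame of rack between 0.108 and 0.123 m and z of full_reel in the frame of rack between 0.064 and 0.079 m and (y of full_reel in the frame of rack between 0.033 and 0.049 m or y of full_reel in the frame of rack between -0.049 and -0.033 m) and angle between full_reel's own y axis and vertical between 1.45 and 1.69 rad and linear speed of full_reel below 0.02 m/s and distance of empty_reel from where it was at the start of the episode below 0.02 m); the robot touches nothing.
It fails at once if the full reel is lifted more than about 12 mm off the gutter floor (z of full_reel in the frame of rack above 0.091 m or (x of full_reel in the frame of rack below 0 m and z of full_reel in the frame of rack above 0.08 m) or (x of full_reel in the frame of rack below -0.06 m and z of full_reel in the frame of rack above 0.07 m)).
It fails at once if the nearly bare reel is moved more than 20 mm (distance of empty_reel from where it was at the start of the episode above 0.02 m).
It fails at once if another thing on the table is moved more than 20 mm (distance of any of pin_tin, bobbin, tape_case, screwdriver, mug, bottle, hoop, notion_box from where it was at the start of the episode above 0.02 m).
It also fails if it takes over 42 s, if anything falls off the work surface, if the arm or the gripper's body presses on something with over 40 N, if the wrist force passes 120 N, or if a joint passes its speed limit or range.

ROBOT

A 7-joint arm with a two-finger parallel gripper is mounted at the origin on the work surface. World frame = base frame: x ahead of the robot, y to its left, z up, the work surface at z = 0. Lengths are in m, angles in rad, forces in N, time in s.
With the tool pointing down it reaches from about 0.4 to 0.925 m from the base axis. Payload 4.1 kg.
Tool frame: the origin (TCP) lies midway between the tips of the shut fingers; the grasp point (between the pads) lies 19 mm behind it; z points along the fingers, y is the line along which they close (so a half turn about z gives the same grasp; the last joint's range is limited). The gripper opens to 85 mm and grips with 20 to 120 N. Pads are 22 mm wide; open, the fingers measure 114 mm over their backs; the gripper's body (76 mm by 85 mm) begins 54 mm behind the grasp point. The pads swing forward as they close: fully open they stand 13 mm farther back than shut.
Start: joints at [1.146, 0.398, 0.045, 1.537, -0.019, 1.207, -0.051], TCP at [0.208, -0.616, 0.231] pointing down, gripper open.
Joint ranges: [-2.82, 2.82], [-0.49, 2.23], [-1.37, 1.46], [0, 2.46], [-1.36, 4.5], [0.23, 2], [-2.94, 2.94]. Speed limits (rad/s): [2.57, 2.57, 3.14, 3.14, 3.14, 3.14, 3.14].

INTERFACE

Orientations are given as a unit quaternion [x, y, z, w].
In Python, from station import arm gives the robot as it stands.
- The arm moves only by the shell command python3 -m crank 'ROWS' [FORCE]. ROWS is JSON, a list of rows, each a list of 7 numbers: the closure, from 0 (fully open) to 1 (shut), then the shift along the world's x, y, z in mm, then the turn, a rotation vector about the world's x, y, z in degrees. A call has 1 to 20 rows; each row is the pose to reach, as a shift and turn from the pose commanded when the call began; what a row does not reach only later rows make up. A row lasts 1/10 s, in which the tool goes at most 50 mm and 8.59 degrees, less where a joint would pass 70% of its speed; a pose out of reach is approached as far as the arm can. A call with a gripper value outside its range is refused whole. The fingers move at their own pace and stop on an object; FORCE is the grip in N (left out, the last holds). Time passes only in rows, so rows that repeat a pose let the fingers close. It gives the time, the measured TCP pose, the force, the opening and the grip force at its end, in the units of the state.
- arm.read_state(): the state, without advancing time (a new reading comes with each control period).
- arm.camera(name): name is "scene" or "side" or "wrist"; returns a dict with "img" (384x512x3 uint8, blue, green, red), "K" (3x3 intrinsics, pixels), "k1" (the pictures are not rectified: a ray, as slopes to the right and down, at radius r is drawn at 1 + k1 r^2 times it, then the intrinsics apply), "world_to_cam" (4x4, takes a point from world to camera coordinates); the wrist camera has in their place "hand_eye" (4x4, takes a point from camera to tool coordinates, whose origin is the TCP and whose axes are the flange's). Camera axes: x right, y up, looking along -z (the intrinsics and any distortion apply to the point x, -y, -z); pixel columns grow to the right and rows downward; lengths in m; the calibration is good to about 2 mm. A picture is of the moment at which its call begins: read the wrist's pose just before it. There is no depth.
- arm.hand_in(): hands the job in; it is judged then, once.
The state is a dict: "clock": time; "q": joint angles; "dq": joint speeds; "effort": joint torques, N m; "ee_pos": TCP position; "eef_rot": TCP orientation; "force": force on the tool from outside, world axes, zero at the start; "wrist_torque": the same for the moment, N m; "width": finger opening in m; "grip_force": force on a finger pad.
Only numpy, scipy, OpenCV 4.12 (cv2) and the standard library are available. Lean on these libraries where they do the work, as an engineer would, in place of code of your own. Each camera call takes 0.05 s, during which the arm holds its last target. There are 200 camera calls.

## Working session

There is one attempt and no reset: what is moved stays moved. The work goes in short steps, Python scripts to look and compute and a shell command to move; the robot and the scene stay as the last step left them, time stands still between calls to the robot, and variables do not carry over. Pictures are saved under pics/ and viewed, at most 10 in all, crops included, and the job is handed in when it is done.

```bash
ls; mkdir -p pics
python3 - <<'E'
from station import arm
import cv2,json,numpy as np
for n in ("scene","side"):
    c=arm.camera(n); cv2.imwrite(f"pics/{n}0.png",cv2.resize(c["img"],(800,600),interpolation=cv2.INTER_CUBIC))
    print(n,c["K"],c["k1"],np.round(c["world_to_cam"],3))
print(arm.read_state())
E
```

```text
pics
scene [[386.88233574   0.         249.56312944]
 [  0.         386.88233574 188.31232051]
 [  0.           0.           1.        ]] -0.07035311535377664 [[ 0.527  0.85  -0.007 -0.276]
 [-0.625  0.394  0.674  0.255]
 [ 0.575 -0.351  0.739 -1.511]
 [ 0.     0.     0.     1.   ]]
side [[475.3339066    0.         250.09725926]
 [  0.         475.3339066  192.61051207]
 [  0.           0.           1.        ]] -0.14441559669948698 [[-0.833 -0.553 -0.012  0.453]
 [ 0.28  -0.441  0.853 -0.243]
 [-0.477  0.707  0.522 -1.171]
 [ 0.     0.     0.     1.   ]]
{'clock': 0.1, 'q': array([ 1.14600424,  0.39910183,  0.04503185,  1.53769931, -0.01872776,
        1.2068789 , -0.05067883]), 'dq': array([-0.0004979 , -0.00147919, -0.0011534 , -0.00106202,  0.0005321 ,
       -0.00063636,  0.00130357]), 'effort': array([ 3.53670126e-03, -4.76261258e+01,  1.36995826e+00, -2.54952568e+01,
        1.19781168e-02,  4.99099944e-03,  1.60786925e-05]), 'ee_pos': array([ 0.2079041 , -0.61528946,  0.23040203]), 'eef_rot': array([ 9.86750998e-01,  1.62239866e-01, -1.78509768e-04, -8.13535826e-04]), 'force': array([-0.56931586,  0.29039032,  0.76703366]), 'wrist_torque': array([-0.00834591, -0.01150991, -0.02360616]), 'grip_force': 0.0, 'width': 0.08518593676427123}
```

View pics/scene0.png

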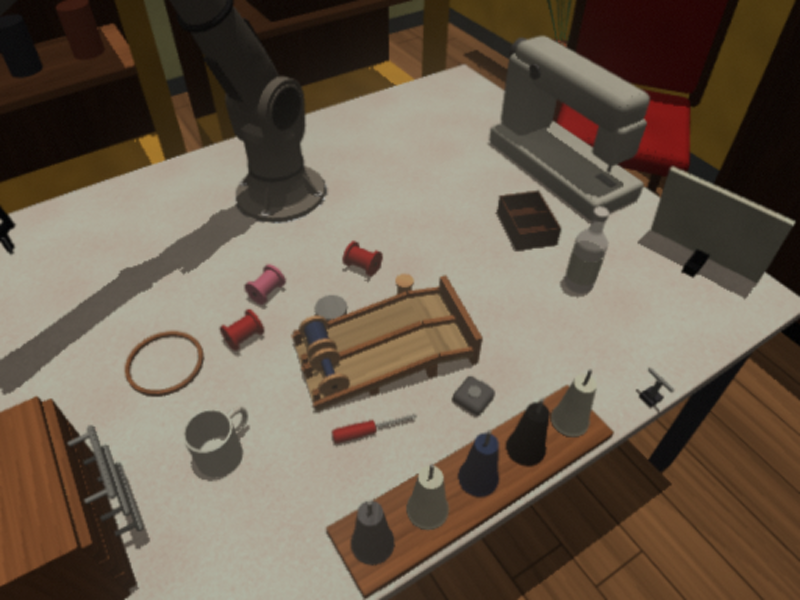

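View pics/side0.png

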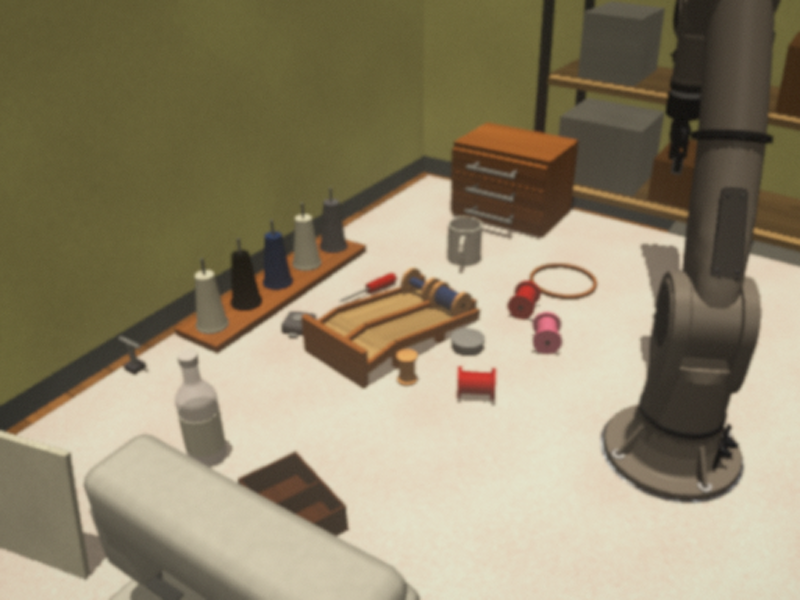

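The scene view shows the rack with its foot at (310,365) and its end stop at (462,315). Candidates for the full reel:
- Rack reel, far gutter, thick blue: (318,335)
- Rack reel, near gutter, looks thin: (328,372)
- Pink reel (265,283) and red reels (242,330) and (362,258): excluded by colour

Next is a close crop to check the choice and read the rack's points.

Run:
```python
from station import arm
import cv2,numpy as np
a=arm.camera("scene")["img"]; b=arm.camera("side")["img"]
# scene crop x180..320,y170..265 ; side crop x190..310,y165..245
A=cv2.resize(a[170:265,180:313],(798,570),interpolation=cv2.INTER_CUBIC)
B=cv2.resize(b[165:248,190:310],(800,553),interpolation=cv2.INTER_CUBIC)
cv2.imwrite("pics/c1.png",A); cv2.imwrite("pics/c2.png",B)
```

```text
(no output)
```

View pics/c1.png

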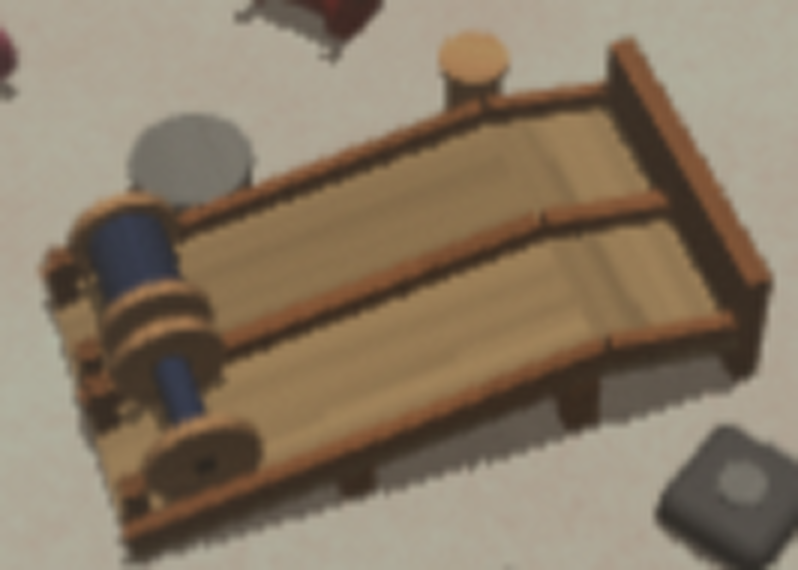

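View pics/c2.png

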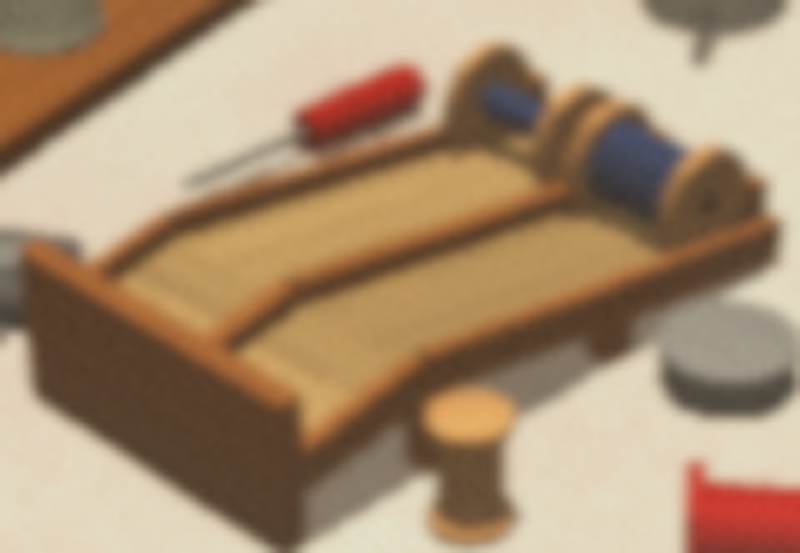

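The crops confirm it: the full reel, wound thick blue, is in the far gutter at scene crop (140,260), which is rack y = +41. The nearly bare one is in the near gutter (190,400). Now I'll fit the rack pose from the wall kinks, stop corners and foot corners.

```bash
cat > fit.py <<'E'
from station import arm
import numpy as np
from scipy.optimize import least_squares
def proj(c,P):
    M=np.array(c["world_to_cam"]); p=P@M[:3,:3].T+M[:3,3]
    s=np.c_[p[:,0],-p[:,1]]/(-p[:,2:3]); r2=(s**2).sum(1,keepdims=True)
    s=s*(1+c["k1"]*r2); K=np.array(c["K"]); return s@K[:2,:2].T+K[:2,2]
def R(t): return np.array([[np.cos(t),-np.sin(t),0],[np.sin(t),np.cos(t),0],[0,0,1]])
E
python3 - <<'E'
from fit import *
S=arm.camera("scene");D=arm.camera("side")
so=[((612,45),(145,85,80)),((747,283),(145,-85,80)),((608,343),(75,-81,63)),((482,105),(75,81,63)),((540,218),(75,0,63)),((125,538),(-162,-83,25)),((205,463),(-120,-74,48))]
si=[((175,213),(75,-81,63)),((290,290),(75,0,63)),((422,360),(75,81,63)),((775,222),(-162,83,25)),((295,397),(145,85,80)),((710,203),(-120,74,48))]
pa=np.array([(np.array(p)+.5)/6-.5+[180,170] for p,_ in so]); pb=np.array([(np.array(p)+.5)/6.667-.5+[190,165] for p,_ in si])
A=np.array([q for _,q in so])/1e3;B=np.array([q for _,q in si])/1e3
def f(v,n=0):
    T=lambda P:P@R(v[2]).T+[v[0],v[1],0]
    return np.r_[proj(S,T(A))-pa,proj(D,T(B))-pb]
best=min((least_squares(lambda v:f(v).ravel(),[.6,-.1,t],loss="soft_l1") for t in np.arange(-3,3,1)),key=lambda r:r.cost)
print(best.x,np.degrees(best.x[2]),np.round(f(best.x),1).tolist())
v=best.x
for n,q in dict(reel=(-120,41,48),empty=(-120,-41,48),foot=(-162,41,13),seat=(117,41,72)).items(): print(n,np.array(q)/1e3@R(v[2]).T+[v[0],v[1],0])
E
```

```text
[ 0.56420738 -0.03786972 -4.92610425] -282.24498278506354 [[-0.7, -0.5], [0.1, 0.5], [-0.5, -0.2], [0.3, -0.2], [0.3, -0.1], [0.2, -0.5], [-0.1, 0.5], [-0.9, 0.2], [-0.2, -1.0], [-0.6, -0.5], [0.6, 0.2], [1.0, -0.2], [-0.3, 0.8]]
reel [ 0.49868909 -0.14644391  0.048     ]
empty [ 0.57882356 -0.16383546  0.048     ]
foot [ 0.48978122 -0.1874884   0.013     ]
seat [0.54895492 0.08516427 0.072     ]
```

```bash
python3 -m crank '[[1,50,75,-5,0,0,8],[1,75,110,-10,0,0,16],[1,100,150,-20,0,0,24],[1,130,190,-30,0,0,32],[1,155,230,-40,0,0,40],[1,180,270,-50,0,0,48],[1,210,310,-60,0,0,56],[1,240,350,-70,0,0,59],[1,277,406,-80,0,0,59],[1,277,406,-80,0,0,59],[1,277,406,-80,0,0,59],[1,277,406,-80,0,0,59],[1,277,406,-80,0,0,59]]' 40
python3 - <<'E'
from station import arm
import cv2
s=arm.read_state();print(s["ee_pos"],s["eef_rot"])
c=arm.camera("wrist");print(c["K"],c["k1"],c["hand_eye"])
cv2.imwrite("pics/w1.png",cv2.resize(c["img"],(800,600)))
E
```

```text
clock: 1.6
ee_pos: [0.4844, -0.2113, 0.1514]
eef_rot: [0.78, 0.626, -0.0, 0.0]
force: [0.3, -0.0, 0.8]
width: -0.0
grip_force: 0.0
[ 0.4843874  -0.21126578  0.15137382] [ 7.79544640e-01  6.26346478e-01 -4.41622807e-04  2.22908026e-04]
[[318.48606534   0.         253.45460842]
 [  0.         318.48606534 187.70553096]
 [  0.           0.           1.        ]] -0.05856692345556544 [[ 1.78304109e-04  9.52887594e-01  3.03323592e-01  7.82976125e-02]
 [ 9.99999724e-01 -3.88504147e-04  6.32646874e-04 -6.36405436e-04]
 [ 7.20683831e-04  3.03323395e-01 -9.52887401e-01 -1.42178263e-01]
 [ 0.00000000e+00  0.00000000e+00  0.00000000e+00  1.00000000e+00]]
```

View pics/w1.png

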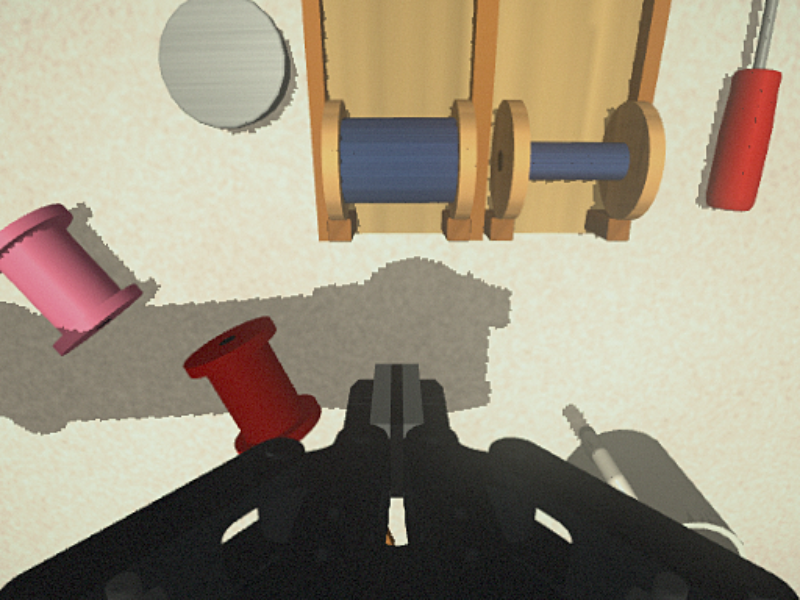

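The view shows the reel's yarn at x 340–458 (centre 399) and the shut fingers at x 397. They line up with the gap between the posts (352–445). The red decoy at (250,385) is clear of the fingers. Next: descend, then make contact.

```bash
python3 -m crank '[[1,0,0,-40,0,0,0],[1,0,0,-80,0,0,0],[1,0,0,-111,0,0,0],[1,0,0,-111,0,0,0],[1,2,10,-111,0,0,0],[1,4,20,-111,0,0,0],[1,6,29,-111,0,0,0],[1,7,34,-111,0,0,0],[1,8,39,-111,0,0,0],[1,9.5,44,-110,0,0,0],[1,10.5,49,-109,0,0,0],[1,11.5,54,-108,0,0,0],[1,13,60,-107,0,0,0]]'
python3 - <<'E'
from station import arm
import cv2
c=arm.camera("wrist")
cv2.imwrite("pics/w2.png",cv2.resize(c["img"],(800,600)))
E
```

```text
clock: 2.95
ee_pos: [0.4981, -0.1497, 0.0444]
eef_rot: [0.779, 0.627, -0.0, 0.0]
force: [-0.1, -0.2, 1.2]
width: -0.0002
grip_force: 0.2
```

View pics/w2.png

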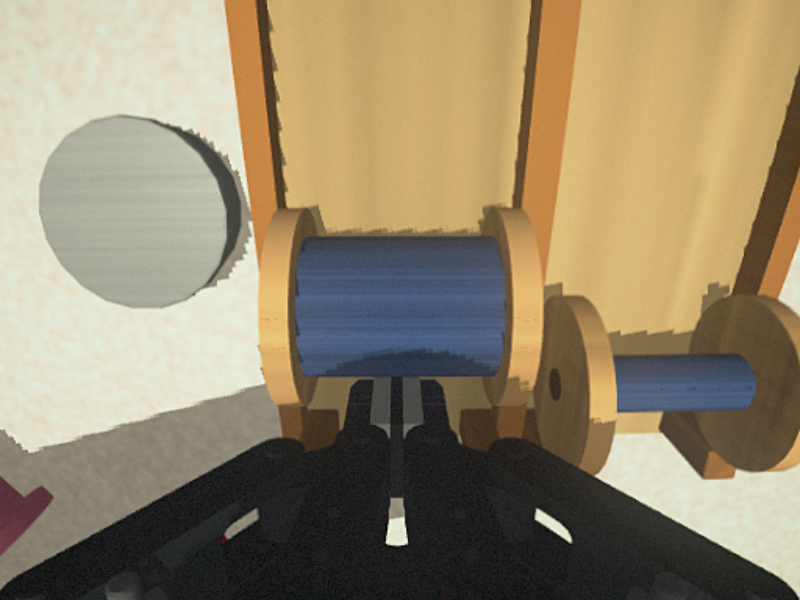

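The fingers sit midway between the discs at (397,385) and the reel is rolling ahead, with the bare reel still at the foot. I'll push on up the slope.

```bash
python3 -m crank '[[1,2,10,1.5,0,0,0],[1,4,20,3,0,0,0],[1,6.5,29,5,0,0,0],[1,8.5,39,6.5,0,0,0],[1,10.5,49,8,0,0,0],[1,13,59,9.5,0,0,0],[1,15,68,11,0,0,0],[1,17,78,12.5,0,0,0],[1,19,88,14,0,0,0],[1,21,98,16,0,0,0],[1,23.5,107,17.5,0,0,0],[1,25.5,117,19,0,0,0],[1,27.5,127,20.5,0,0,0],[1,28.5,132,21.5,0,0,0],[1,29.5,137,22,0,0,0],[1,31,142,23,0,0,0],[1,32,147,24,0,0,0]]'
python3 - <<'E'
from station import arm
import cv2
c=arm.camera("wrist")
cv2.imwrite("pics/w3.png",cv2.resize(c["img"],(800,600)))
E
```

```text
clock: 4.7
ee_pos: [0.5301, -0.0028, 0.0683]
eef_rot: [0.779, 0.627, -0.0, 0.0]
force: [0.4, -0.6, 0.7]
width: -0.0001
grip_force: 0.2
```

View pics/w3.png

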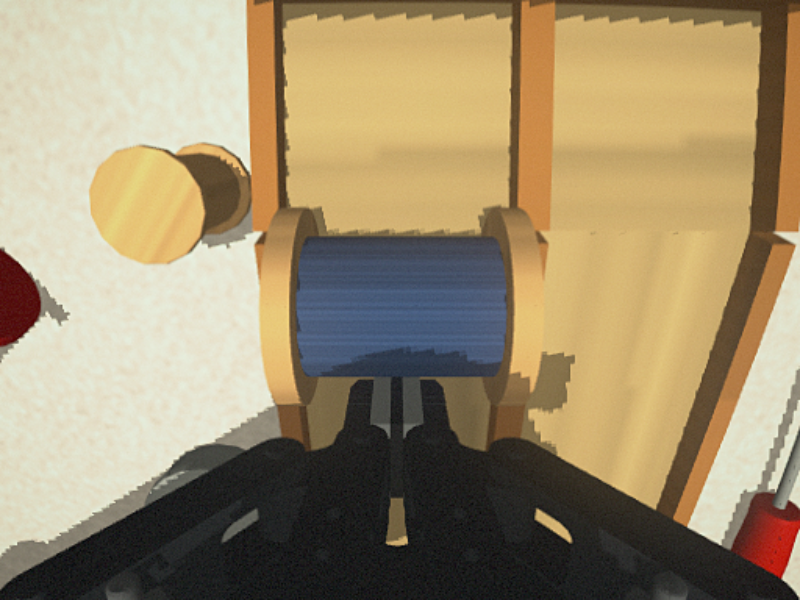

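The reel is square in the gutter just short of the crest line (y≈232). I'll push slowly over it and then wait.

```bash
python3 -m crank '[[1,1,5,1,0,0,0],[1,2,10,1.5,0,0,0],[1,3,15,2,0,0,0],[1,4,19,2,0,0,0],[1,5,23,2,0,0,0],[1,6,27,2,0,0,0],[1,7,31,2,0,0,0],[1,7.5,35,2,0,0,0],[1,8.5,39,2,0,0,0],[1,8.5,39,2,0,0,0],[1,8.5,39,2,0,0,0],[1,8.5,39,2,0,0,0],[1,8.5,39,2,0,0,0],[1,8.5,39,2,0,0,0],[1,8.5,39,2,0,0,0],[1,8.5,39,2,0,0,0],[1,8.5,39,2,0,0,0],[1,8.5,39,2,0,0,0]]'
python3 - <<'E'
from station import arm
import cv2
c=arm.camera("wrist")
cv2.imwrite("pics/w4.png",cv2.resize(c["img"],(800,600)))
E
```

```text
clock: 6.55
ee_pos: [0.5386, 0.0362, 0.0703]
eef_rot: [0.779, 0.627, 0.0, 0.0]
force: [-0.1, -0.1, -0.2]
width: -0.0002
grip_force: 0.0
```

View pics/w4.png

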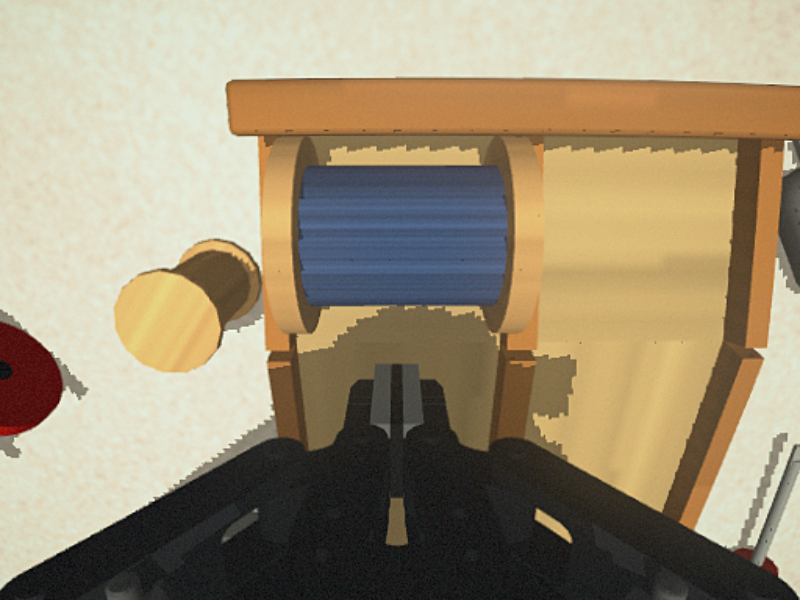

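The reel has rolled away from the fingers and lies square against the stop (discs touch it at y≈137). I'll lift clear, check that it is at rest with the bare reel still in place, and hand in.

```bash
python3 -m crank '[[1,-1,-3,20,0,0,0],[1,-1,-5,60,0,0,0],[1,-2,-10,100,0,0,0],[1,-2,-10,130,0,0,0],[1,-2,-10,130,0,0,0],[1,-2,-10,130,0,0,0],[1,-2,-10,130,0,0,0],[1,-2,-10,130,0,0,0],[1,-2,-10,130,0,0,0],[1,-2,-10,130,0,0,0],[1,-2,-10,130,0,0,0],[1,-2,-10,130,0,0,0]]'
python3 - <<'E'
from station import arm
import cv2,numpy as np
a=arm.camera("wrist")["img"];b=arm.camera("side")["img"][150:290,165:325];[arm.camera("scene") for _ in range(8)]
a2=arm.camera("wrist")["img"];print("diff",np.abs(a.astype(int)-a2).max())
cv2.imwrite("pics/f.png",np.hstack([cv2.resize(a2,(400,300)),cv2.resize(b,(400,300),interpolation=cv2.INTER_CUBIC)]))
E
```

```text
clock: 7.8
ee_pos: [0.5365, 0.0262, 0.2002]
eef_rot: [0.779, 0.627, -0.0, -0.0]
force: [0.1, 0.2, 0.1]
width: -0.0002
grip_force: 0.0
diff 129
```

View pics/f.png

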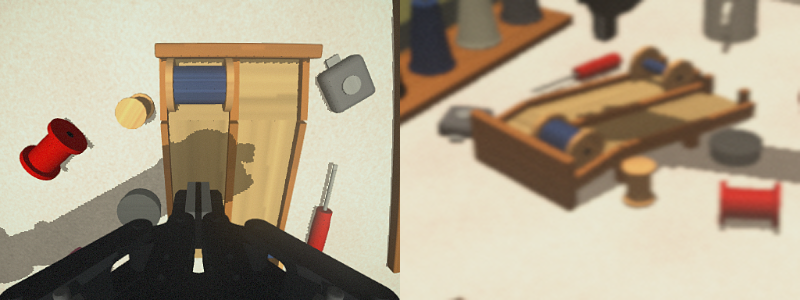

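The reel is seated at (200,85), the bare reel is still at the foot (side view at 655,65), and the tin and bobbin have not moved. The image difference could be edge noise or a rocking reel, so I'll check motion once more and hand in if it is still.

```bash
python3 -m crank '[[1,0,0,0,0,0,0],[1,0,0,0,0,0,0],[1,0,0,0,0,0,0],[1,0,0,0,0,0,0],[1,0,0,0,0,0,0],[1,0,0,0,0,0,0],[1,0,0,0,0,0,0],[1,0,0,0,0,0,0]]' >/dev/null
python3 - <<'E'
from station import arm
import cv2,numpy as np
g=lambda:np.float32(cv2.cvtColor(arm.camera("wrist")["img"],cv2.COLOR_BGR2GRAY))[65:150,205:305]
a=g();[arm.camera("scene") for _ in range(9)];b=g()
s=cv2.phaseCorrelate(a,b);print(s,np.abs(a-b).mean())
if np.hypot(*s[0])<0.3: print(arm.hand_in())
E
```

```text
((0.016978372248466655, 0.04066708964153776), 1.0049550325605605) 2.430353
the job is handed in; nothing more can be done
None
```

The full reel was rolled over the crest and rests still in the dip against the end stop. The bare reel stayed at the foot of its gutter, and I saw nothing else disturbed; the job is handed in, but no verdict came back.

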